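# Roll the tin to the next-out band

### The job

A food tin lies on its side in the pantry tray: roll it along the tray to the green band, where the next tin to be used belongs, by pushing on its top with the fingertips, in several strokes if need be. Never grip it, lift it or shove it from the side. Leave it lying still, centred on the green band and square across the tray, with the mug, the jar and the lunch box left where they are.

Things in the scene. Friction and masses are not known exactly. Their poses are not given: they have to be found in the camera images.
- tin_center (a point): centre of the food tin: red label, cream middle stripe, 74 mm diameter, 110 mm long, 0.3 to 0.56 kg, lying across the tray, top 80 mm above the worktop. x is its long axis; y and z turn as it rolls, z up at the start, 90 to 160 mm to either side of the band. It rolls without slip: a fingertip pressed on its top carries it half as far as the tip moves. Slight rolling drag stops it in a few cm.
- tray: fixed pale wooden tray, 156 mm (its x) by 376 mm (its y) outside; origin at the centre of its underside on the worktop. Floor 6 mm thick, rim all round 16 mm high and 8 mm thick, so the tin has 15 mm free at either end. The tin rolls along the tray's y axis.
- band: the green band painted across the tray floor, 20 mm wide along the tray's y, and up over both rims, so that it shows on either side of the tin; fixed, flush with the floor. Origin at its middle on the tray floor; its axes are those of the tray.
- mug: white mug, 82 mm across, 95 mm high, with a handle; stands loose beside the tray, origin at the centre of its underside. Leave it.
- jar: small clear jar with a yellow lid, 72 mm across, 85 mm high; stands loose, origin at the centre of its underside. Leave it.
- lunchbox: clear lunch box with a white lid, 118 x 168 x 62 mm; stands loose on the side of the tray away from the robot, origin at the centre of its underside. Leave it.
There are look-alikes about, which are no part of the job. There is more than one size of the part that bears tin_center; the job needs the middle-sized.

How it is judged:
By the outcome, as a careful person would: the job done as asked, in the order asked, and still so for the second after the job is handed in, with the robot touching nothing.
It also fails if it takes over 51 s, if anything falls off the work surface, if the arm or the gripper's body presses on something with over 40 N, if the wrist force passes 120 N, or if a joint passes its speed limit or range.

### The arm

A 7-joint arm with a two-finger parallel gripper is mounted at the origin on the work surface. World frame = base frame: x ahead of the robot, y to its left, z up, the work surface at z = 0. Lengths are in m, angles in rad, forces in N, time in s.
With the tool pointing down it reaches from about 0.4 to 0.85 m from the base axis. Payload 10.4 kg.
Tool frame: the origin (TCP) lies between the finger pads; the fingertips stand tcp_to_tips ahead of it and the grasp point (between the pads) lies 8 mm behind it (tcp_to_tips is the distance from the TCP to the fingertips, in m); z points along the fingers, y is the line along which they close (so a half turn about z gives the same grasp; the last joint's range is limited). The gripper opens to 85 mm and grips with 20 to 120 N. Pads are 22 mm wide; open, the fingers measure 114 mm over their backs; the gripper's body (76 mm by 85 mm) begins 54 mm behind the grasp point. The pads swing forward as they close: fully open they stand 13 mm farther back than shut.
Start: joints at [-1.197, 0.332, -0.065, 1.46, 0.022, 1.35, -0.088], TCP at [0.242, 0.576, 0.242] pointing down, gripper open.
Joint ranges: [-2.6, 2.6], [-0.5, 2.12], [-1.47, 1.34], [0.16, 2.42], [-1.27, 4.41], [0.06, 2.06], [-2.6, 2.6]. Speed limits (rad/s): [2.22, 2.22, 2.79, 2.79, 3.14, 3.14, 3.14].

### API

Orientations are given as a unit quaternion [x, y, z, w].
In Python, from workcell import * gives the robot as it stands.
- The arm moves only by the tool apply_moves, never from a script. Its argument "rows" is a list of rows, each an object of numbers: "x", "y", "z": the shift along the tool's x, y, z in mm; "ax", "ay", "az": the turn, a rotation vector about the tool's x, y, z in degrees; "gripper": the closure, from 0 (fully open) to 1 (shut). A call has 1 to 5 rows; each row shifts and turns the commanded pose from where the row before left it, along the tool's axes as they then stand; what a row does not reach is not made up. A row lasts 1/12 s, in which the tool goes at most 41.7 mm and 7.16 degrees, less where a joint would pass 70% of its speed; a pose out of reach is approached as far as the arm can. A call with a gripper value outside its range is refused whole. The fingers move at their own pace and stop on an object; "newtons" is the grip in N (left out, the last holds). Time passes only in rows, so rows that do not move let the fingers close. It gives the time, the measured TCP pose, the force, the opening and the grip force at its end, in the units of the state.
- get_obs(): the state, without advancing time (a new reading comes with each control period).
- camera(name): name is "scene" or "top" or "wrist"; returns a dict with "color" (420x560x3 uint8, red, green, blue), "fov_y" (degrees; the focal length in pixels is half the picture's height over the tangent of half this angle, whatever the lens; pixels are square), "cx", "cy" (the principal point, pixels), "rvec" (rotation vector, rad) and "tvec" (3), from world to camera coordinates, as OpenCV has them. Camera axes: x right, y down, z forward; pixel columns grow to the right and rows downward; lengths in m; the calibration is good to about 2 mm. A picture is of the moment at which its call begins. There is no depth.
- hand_in(): hands the job in; it is judged then, once.
The state is a dict: "clock": time; "joint_pos": joint angles; "joint_velocities": joint speeds; "tau": joint torques, N m; "position": TCP position; "ee_rot": TCP orientation; "ft_force": force on the tool from outside, world axes, zero at the start; "torque": the same for the moment, N m; "grip_width": opening from 0.0 (shut) to 1.0 (fully open); "grasp_force": force on a finger pad.
Only numpy, scipy, OpenCV 4.12 (cv2) and the standard library are available. Lean on these libraries where they do the work, as an engineer would, in place of code of your own. Each camera call takes 0.05 s, during which the arm holds its last target. There are 200 camera calls.

## Working session

There is one attempt and no reset: what is moved stays moved. The work goes in short steps, Python scripts to look and compute and a tool call to move; the robot and the scene stay as the last step left them, time stands still between calls to the robot, and variables do not carry over. Pictures are saved under pics/ and viewed, at most 10 in all, crops included, and the job is handed in when it is done.

Besides the shell and the picture viewer there is one more tool, called after "Emit:" as name([rows], argument=value, ...), one row to a line, values as JSON. apply_moves: Moves the arm, as the interface text tells. Its arguments: {"type":"object","properties":{"rows":{"type":"array","items":{"type":"object","properties":{"x":{"type":"number"},"y":{"type":"number"},"z":{"type":"number"},"ax":{"type":"number"},"ay":{"type":"number"},"az":{"type":"number"},"gripper":{"type":"number"}}}},"newtons":{"type":"number"}},"required":["rows"]}

```bash
mkdir -p pics; cat > h.py <<'E'
from workcell import *
import numpy as np, cv2
def K(c):
    f=c["color"].shape[0]/2/np.tan(np.radians(c["fov_y"])/2)
    return np.array([[f,0,c["cx"]],[0,f,c["cy"]],[0,0,1.]])
def ray(c,uv,z):
    R=cv2.Rodrigues(np.array(c["rvec"],float))[0];t=np.array(c["tvec"],float)
    o=-R.T@t; d=R.T@np.linalg.inv(K(c))@np.array([uv[0],uv[1],1.])
    return o+d*(z-o[2])/d[2]
def proj(c,P):
    return cv2.projectPoints(np.array(P,float).reshape(-1,3),np.array(c["rvec"],float),np.array(c["tvec"],float),K(c),None)[0].reshape(-1,2)
def save(n,img): cv2.imwrite("pics/"+n,img[:,:,::-1])
E
python3 - <<'E'
from h import *
import pickle
o=get_obs();print(o["clock"],o["position"],o["ee_rot"],o["grip_width"])
try: print(tcp_to_tips)
except Exception as e: print(e)
for n in("scene","top"):
    c=camera(n);save(n+"1.png",c["color"]);pickle.dump(c,open(n+"1.pkl","wb"));print(n,c["fov_y"],c["tvec"],c["rvec"])
E
```

```text
0.0 [0.24140955 0.57608411 0.24150488] [ 1.97114335e-01  9.80380241e-01 -7.13828481e-04 -1.09055843e-04] 1.0053868758734439
0.011
scene 57.55694815566841 [-0.12882585 -0.3811205   1.42764439] [ 1.92927011  1.55031015 -0.60622038]
top 42.52724230362327 [-0.00897135  0.56273152  1.71669561] [ 2.1761247  -2.20753825  0.07354085]
```

View pics/scene1.png

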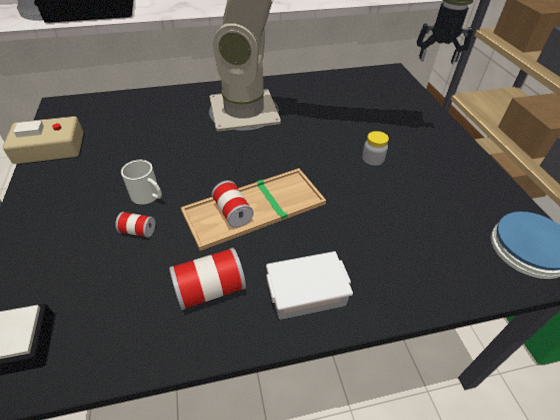

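View pics/top1.png

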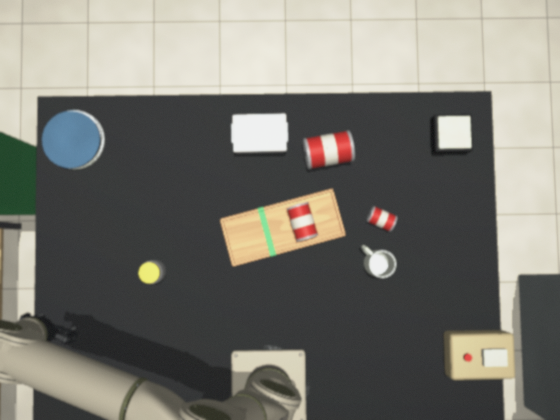

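Candidates: the tin in the tray at top (302,222) and scene (232,204) is mid-sized. The large tin is at top (329,149) and the small one at top (382,218), both outside the tray. I choose the one in the tray, and will check it in a close crop.

```bash
python3 - <<'E'
from h import *
import pickle
c=pickle.load(open("top1.pkl","rb"));im=c["color"]
hsv=cv2.cvtColor(im,cv2.COLOR_RGB2HSV);H,S,V=cv2.split(hsv)
roi=np.zeros(H.shape,bool);roi[180:275,210:355]=1
m=((V>90)&roi).astype(np.uint8)
n,l,st,_=cv2.connectedComponentsWithStats(m);k=1+np.argmax(st[1:,4])
ys,xs=np.where(l==k);(r)=cv2.minAreaRect(np.c_[xs,ys].astype(np.float32));print(r)
B=cv2.boxPoints(r);P=np.array([ray(c,p,0.012) for p in B]);print(P.round(4));C=P.mean(0);print("tray",C)
e=[P[1]-P[0],P[2]-P[1]];print([np.linalg.norm(v) for v in e])
L=max(e,key=np.linalg.norm);L=L/np.linalg.norm(L);L=L*np.sign(L[1]);print("yaxis",L,"angle",np.degrees(np.arctan2(-L[0],L[1])))
g=((H>45)&(H<90)&(S>120)&(V>60)&roi);ys,xs=np.where(g)
G=np.array([ray(c,(x,y),0.008) for x,y in zip(xs,ys)]);print("band",G.mean(0),"along",(G.mean(0)-C)@L)
red=((H<8)|(H>172))&(S>130)&(V>60)&roi;ys,xs=np.where(red)
T=np.array([ray(c,(x,y),0.06) for x,y in zip(xs,ys)]);t=T.mean(0);print("tin",t,"along",(t-C)@L,"across",(t-C)@np.array([L[1],-L[0],0]))
d=T-t;w,v=np.linalg.eigh(d[:,:2].T@d[:,:2]);print("tin axis",v[:,1])
save("crop1.png",cv2.resize(im[180:275,210:355],None,fx=5,fy=5,interpolation=cv2.INTER_CUBIC))
E
```

```text
((282.1884765625, 226.85768127441406), (51.92183303833008, 119.54299926757812), 74.74488067626953)
[[ 0.5381  0.1561  0.012 ]
 [ 0.6346 -0.2176  0.012 ]
 [ 0.4722 -0.258   0.012 ]
 [ 0.377   0.1137  0.012 ]]
tray [ 0.50548445 -0.05143036  0.012     ]
[np.float64(0.38594566564821303), np.float64(0.16739237813581714)]
yaxis [-0.25007164  0.96822734 -0.        ] angle 14.48175164167061
band nan along nan
tin [ 0.52023447 -0.11166773  0.06      ] along -0.062012029489722294 across -0.0007822845574424406
tin axis [-0.96362428 -0.26726064]<stdin>:13: RuntimeWarning: Mean of empty slice.
  ret = ret.dtype.type(ret / rcount)
```

View pics/crop1.png

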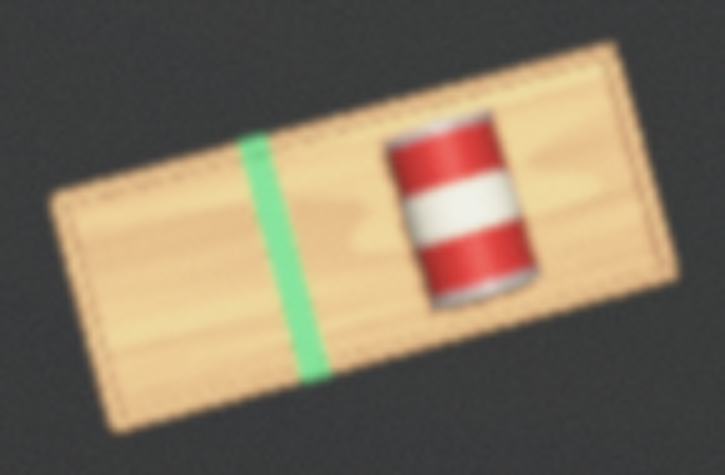

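The crop confirms it: a red tin with a cream stripe at crop (463,208), lying on the wooden tray. The green band runs from crop (255,140) to (315,375), to the tin's left (+y).

```bash
python3 - <<'E'
from h import *
import pickle
c=pickle.load(open("top1.pkl","rb"));im=c["color"].astype(int)
g=(im[...,1]-im[...,0]>50);g[:180]=0;g[275:]=0;g[:,:210]=0;g[:,355:]=0
ys,xs=np.where(g);G=np.array([ray(c,(x,y),0.008) for x,y in zip(xs,ys)])
C=np.array([.5055,-.0514,.012]);L=np.array([-.25007,.96823,0])
print(len(G),"band",G.mean(0),"along",(G.mean(0)-C)@L)
d=G[:,:2]-G[:,:2].mean(0);print(np.linalg.eigh(d.T@d)[1][:,1])
E
```

```text
252 band [4.92297540e-01 2.77150426e-04 8.00000000e-03] along 0.053336906543948105
[-0.96804048 -0.250794  ]
```

Emit:
apply_moves([
  {"x": -29, "y": -29, "gripper": 0.5},
  {"x": -29, "y": -29, "gripper": 0.5},
  {"x": -29, "y": -29, "gripper": 0.5},
  {"x": -29, "y": -29, "gripper": 0.5},
  {"x": -29, "y": -29, "gripper": 0.5},
])

```text
invalid input at $.rows[0]: expected keys x, y, z, ax, ay, az, gripper
```

Emit:
apply_moves([
  {"x": -29, "y": -29},
  {"x": -29, "y": -29},
  {"x": -29, "y": -29},
  {"x": -29, "y": -29},
  {"x": -29, "y": -29},
])

```text
invalid input at $.rows[0]: expected keys x, y, z, ax, ay, az, gripper
```

Emit:
apply_moves([
  {"x": -29, "y": -29},
  {"x": -29, "y": -29},
  {"x": -29, "y": -29},
  {"x": -29, "y": -29},
  {"x": -29, "y": -29},
])

```text
invalid input at $.rows[0]: expected keys x, y, z, ax, ay, az, gripper
```

Emit:
apply_moves([
  {"x": -29, "y": -29},
  {"x": -29, "y": -29},
  {"x": -29, "y": -29},
  {"az": 6.5},
  {"az": 6.5},
])

```text
invalid input at $.rows[0]: expected keys x, y, z, ax, ay, az, gripper
```

Emit:
apply_moves([
  {"az": 6.5},
  {"az": 6.5},
  {"az": 6.5},
  {"az": 6.5},
  {"az": 6.5},
])

```text
invalid input at $.rows[0]: expected keys x, y, z, ax, ay, az, gripper
```

Emit:
apply_moves([
  {"az": 6.5},
  {},
  {},
])

```text
invalid input at $.rows[0]: expected keys x, y, z, ax, ay, az, gripper
```

```bash
python3 - <<'E'
from h import *
import pickle
o=get_obs();print(o["clock"],o["position"],o["ee_rot"],o["grip_width"],o["ft_force"])
c=camera("wrist");save("w1.png",c["color"]);pickle.dump(c,open("w1.pkl","wb"))
c=camera("top");pickle.dump(c,open("top2.pkl","wb"))
c=camera("scene");pickle.dump(c,open("scene2.pkl","wb"))
E
```

```text
0.1 [0.24139837 0.57616115 0.24159241] [ 1.97071427e-01  9.80388929e-01 -6.24184444e-04 -1.07170966e-04] 1.0010266022816028 [-1.0505754  -0.72186002 -0.73111437]
```

View pics/w1.png

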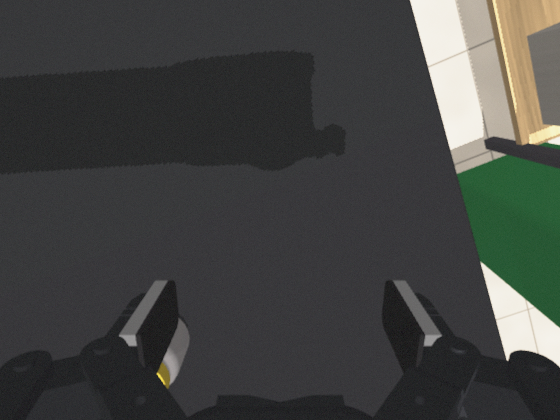

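This wrist picture shows only empty table and the open pads, at (150,310) and (410,310). The moves were refused because every row needs all its keys.

Emit:
apply_moves([
  {"x": -29, "y": -29, "z": 0, "ax": 0, "ay": 0, "az": 0, "gripper": 0.5},
  {"x": -29, "y": -29, "z": 0, "ax": 0, "ay": 0, "az": 0, "gripper": 0.5},
  {"x": -29, "y": -29, "z": 0, "ax": 0, "ay": 0, "az": 0, "gripper": 0.5},
  {"x": -29, "y": -29, "z": 0, "ax": 0, "ay": 0, "az": 0, "gripper": 0.5},
  {"x": -29, "y": -29, "z": 0, "ax": 0, "ay": 0, "az": 0, "gripper": 0.5},
])

```text
clock: 0.67
position: [0.3196, 0.3848, 0.2422]
ee_rot: [0.197, 0.98, 0.0, -0.0]
ft_force: [0.5, 0.5, 0.6]
grip_width: 0.5
grasp_force: 0.0
```

Emit:
apply_moves([
  {"x": -29, "y": -29, "z": 0, "ax": 0, "ay": 0, "az": 0, "gripper": 0.5},
  {"x": -29, "y": -29, "z": 0, "ax": 0, "ay": 0, "az": 0, "gripper": 0.5},
  {"x": -29, "y": -29, "z": 0, "ax": 0, "ay": 0, "az": 0, "gripper": 0.5},
  {"x": -29, "y": -29, "z": 0, "ax": 0, "ay": 0, "az": 0, "gripper": 0.5},
  {"x": -29, "y": -29, "z": 0, "ax": 0, "ay": 0, "az": 0, "gripper": 0.5},
])

```text
clock: 1.08
position: [0.3972, 0.1949, 0.2425]
ee_rot: [0.197, 0.98, 0.0, 0.0]
ft_force: [1.4, 0.7, 0.7]
grip_width: 0.501
grasp_force: 0.0
```

Emit:
apply_moves([
  {"x": -29, "y": -29, "z": 0, "ax": 0, "ay": 0, "az": 0, "gripper": 0.5},
  {"x": -29, "y": -29, "z": 0, "ax": 0, "ay": 0, "az": 0, "gripper": 0.5},
  {"x": -29, "y": -29, "z": 0, "ax": 0, "ay": 0, "az": 0, "gripper": 0.5},
  {"x": -29, "y": -29, "z": 0, "ax": 0, "ay": 0, "az": 0, "gripper": 0.5},
  {"x": -29, "y": -29, "z": 0, "ax": 0, "ay": 0, "az": 0, "gripper": 0.5},
])

```text
clock: 1.5
position: [0.4749, 0.0051, 0.2426]
ee_rot: [0.197, 0.98, 0.0, 0.0]
ft_force: [1.3, 0.4, 0.2]
grip_width: 0.497
grasp_force: 0.0
```

Emit:
apply_moves([
  {"x": -29, "y": -29, "z": 0, "ax": 0, "ay": 0, "az": 0, "gripper": 0.5},
  {"x": -29, "y": -29, "z": 0, "ax": 0, "ay": 0, "az": 0, "gripper": 0.5},
  {"x": -29, "y": -29, "z": 0, "ax": 0, "ay": 0, "az": 0, "gripper": 0.5},
  {"x": 0, "y": 0, "z": 0, "ax": 0, "ay": 0, "az": 6.6, "gripper": 0.5},
  {"x": 0, "y": 0, "z": 0, "ax": 0, "ay": 0, "az": 6.6, "gripper": 0.5},
])

```text
clock: 1.92
position: [0.5213, -0.1097, 0.2421]
ee_rot: [0.313, 0.95, -0.001, -0.0]
ft_force: [1.1, 1.4, -1.1]
grip_width: 0.499
grasp_force: 0.0
```

Emit:
apply_moves([
  {"x": 0, "y": 0, "z": 0, "ax": 0, "ay": 0, "az": 6.6, "gripper": 0.5},
  {"x": 0, "y": 0, "z": 0, "ax": 0, "ay": 0, "az": 6.6, "gripper": 0.5},
  {"x": 0, "y": 0, "z": 0, "ax": 0, "ay": 0, "az": 6.6, "gripper": 0.5},
  {"x": 0, "y": 0, "z": 0, "ax": 0, "ay": 0, "az": 6.6, "gripper": 0.5},
  {"x": 0, "y": 0, "z": 0, "ax": 0, "ay": 0, "az": 6.6, "gripper": 0.5},
])

```text
clock: 2.33
position: [0.5212, -0.1067, 0.2422]
ee_rot: [0.568, 0.823, 0.0, -0.0]
ft_force: [0.1, 0.0, -0.4]
grip_width: 0.498
grasp_force: 0.0
```

Emit:
apply_moves([
  {"x": 0, "y": 0, "z": 0, "ax": 0, "ay": 0, "az": 6.6, "gripper": 0.5},
  {"x": 0, "y": 0, "z": 0, "ax": 0, "ay": 0, "az": 0, "gripper": 0.5},
  {"x": 0, "y": 0, "z": 0, "ax": 0, "ay": 0, "az": 0, "gripper": 0.5},
])

```text
clock: 2.58
position: [0.5212, -0.1066, 0.2423]
ee_rot: [0.611, 0.792, 0.0, -0.0]
ft_force: [0.3, 0.7, 0.0]
grip_width: 0.501
grasp_force: 0.0
```

```bash
python3 - <<'E'
from h import *
import pickle
from scipy.spatial.transform import Rotation as R
o=get_obs();print(o["clock"],o["position"],o["ee_rot"],o["grip_width"],o["ft_force"]);print(R.from_quat(o["ee_rot"]).as_matrix().round(4))
c=camera("wrist");save("w2.png",c["color"]);pickle.dump(c,open("w2.pkl","wb"))
c=camera("scene");pickle.dump(c,open("scene2.pkl","wb"))
E
```

```text
2.5833 [ 0.52120694 -0.10661553  0.24226412] [ 6.10966398e-01  7.91656526e-01  4.05263349e-05 -5.91697627e-05] 0.5013279871727843 [0.27484996 0.72811949 0.01537732]
[[-2.534e-01  9.674e-01 -0.000e+00]
 [ 9.674e-01  2.534e-01  1.000e-04]
 [ 1.000e-04 -0.000e+00 -1.000e+00]]
```

View pics/w2.png

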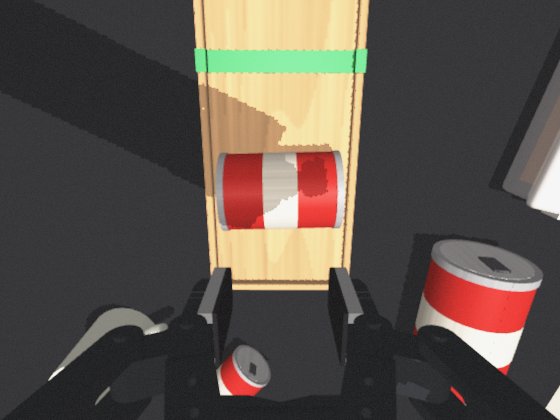

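The wrist view shows the tin at (281,190), square across the tray. The band is straight up the picture at (282,61), and the pads are at (215,305) and (343,305).

```bash
cat > meas.py <<'E'
from h import *
import pickle,sys
L=np.array([-.2502,.9682,0]);A=np.array([.9682,.2502,0]);C=np.array([.5055,-.0514,0])
def meas(c):
    im=c["color"].astype(int);r,g,b=im[...,0],im[...,1],im[...,2]
    R=cv2.Rodrigues(np.array(c["rvec"],float))[0];o=-R.T@np.array(c["tvec"],float)
    def inside(P,a,l): q=P-C; return abs(q@A)<a and abs(q@L)<l
    red=(r>60)&(r>2.2*g)&(r>2.2*b)
    ys,xs=np.where(red);k=[inside(ray(c,(x,y),.043),.065,.18) for x,y in zip(xs,ys)]
    ys,xs=ys[k],xs[k]
    # group by across coordinate, tangent angles in the L-z plane about the camera
    P=np.array([ray(c,(x,y),.043) for x,y in zip(xs,ys)])-o
    # tangency: angle in plane (L,z)
    ang=np.arctan2(P@L,-P[:,2]); ac=np.array([(p+o-C)@A for p in P])
    out=[]
    for lo in np.arange(-.06,.06,.004):
        s=(ac>=lo)&(ac<lo+.004)
        if s.sum()<40: continue
        a=(ang[s].min()+ang[s].max())/2
        out.append((ac[s].mean(),(o-C)@L+np.tan(a)*(o[2]-.043)))
    out=np.array(out);m=np.median(out[:,1]);out=out[abs(out[:,1]-m)<.006]
    f=np.polyfit(out[:,0],out[:,1],1)
    gr=(g-r>40)&(g-b>20);ys,xs=np.where(gr)
    G=np.array([ray(c,(x,y),.006) for x,y in zip(xs,ys)]);G=np.array([p for p in G if inside(p,.062,.1)]) if len(G) else G
    band=fb=np.nan
    if len(G)>30: 
        q=G-C;fb=np.polyfit(q@A,q@L,1);band=fb[1];fb=np.degrees(fb[0])
    return f[1],np.degrees(f[0]),(ac.min()+ac.max())/2,len(out),band,fb
if __name__=="__main__":
    o=get_obs();q=np.array(o["position"])-C
    print("tcp along %.1f across %.1f z %.1f"%(q@L*1e3,q@A*1e3,q[2]*1e3),o["ft_force"].round(1),round(o["clock"],2))
    for n in sys.argv[1:] or ["wrist"]:
        c=camera(n);pickle.dump(c,open(n+"_last.pkl","wb"))
        t,y,a,n_,b,by=meas(c);print(n,"tin along %.1f yaw %.2f across %.1f (n%d) band %.1f yaw %.2f  to go %.1f"%(t*1e3,y,a*1e3,n_,b*1e3,by,(b-t)*1e3))
E
python3 meas.py wrist scene top
```

```text
tcp along -57.5 across 1.4 z 242.3 [ 0.3 -0.1  0.3] 2.68
wrist tin along -64.6 yaw 2.11 across 0.5 (n19) band 52.3 yaw -0.06  to go 116.9Traceback (most recent call last):
  File "meas.py", line 34, in <module>
    t,y,a,n_,b,by=meas(c);print(n,"tin along %.1f yaw %.2f across %.1f (n%d) band %.1f yaw %.2f  to go %.1f"%(t*1e3,y,a*1e3,n_,b*1e3,by,(b-t)*1e3))
                  ~~~~^^^
  File "meas.py", line 21, in meas
    out=np.array(out);m=np.median(out[:,1]);out=out[abs(out[:,1]-m)<.006]
                                  ~~~^^^^^
IndexError: too many indices for array: array is 1-dimensional, but 2 were indexed
```

Emit:
apply_moves([
  {"x": -4, "y": 0, "z": 36, "ax": 0, "ay": 0, "az": 0, "gripper": 0.5},
  {"x": -4, "y": 0, "z": 36, "ax": 0, "ay": 0, "az": 0, "gripper": 0.5},
  {"x": -4, "y": -1, "z": 36, "ax": 0, "ay": 0, "az": 0, "gripper": 0.5},
  {"x": -4, "y": 0, "z": 32, "ax": 0, "ay": 0, "az": 0, "gripper": 0.5},
  {"x": 0, "y": 0, "z": 0, "ax": 0, "ay": 0, "az": 0, "gripper": 0.5},
])

```text
clock: 3.2
position: [0.5207, -0.1225, 0.0969]
ee_rot: [0.612, 0.791, -0.003, -0.003]
ft_force: [-2.2, 0.4, 0.4]
grip_width: 0.497
grasp_force: 0.0
```

Emit:
apply_moves([
  {"x": 0, "y": 0, "z": 4, "ax": 0, "ay": 0, "az": 0, "gripper": 0.5},
  {"x": 0, "y": 0, "z": 2, "ax": 0, "ay": 0, "az": 0, "gripper": 0.5},
  {"x": 0, "y": 0, "z": 0, "ax": 0, "ay": 0, "az": 0, "gripper": 0.5},
])

```text
clock: 3.45
position: [0.5254, -0.1223, 0.0979]
ee_rot: [0.612, 0.791, 0.001, 0.001]
ft_force: [-0.2, 0.1, -0.0]
grip_width: 0.494
grasp_force: 0.0
```

Emit:
apply_moves([
  {"x": 0, "y": 0, "z": 3, "ax": 0, "ay": 0, "az": 0, "gripper": 0.5},
  {"x": 0, "y": 0, "z": 2, "ax": 0, "ay": 0, "az": 0, "gripper": 0.5},
  {"x": 0, "y": 0, "z": 0, "ax": 0, "ay": 0, "az": 0, "gripper": 0.5},
  {"x": 0, "y": 0, "z": 0, "ax": 0, "ay": 0, "az": 0, "gripper": 0.5},
])

```text
clock: 3.78
position: [0.5244, -0.1223, 0.0916]
ee_rot: [0.612, 0.791, 0.0, 0.0]
ft_force: [-0.1, -0.2, -0.9]
grip_width: 0.498
grasp_force: 0.0
```

Emit:
apply_moves([
  {"x": 0, "y": 0, "z": 2, "ax": 0, "ay": 0, "az": 0, "gripper": 0.5},
  {"x": 0, "y": 0, "z": 0, "ax": 0, "ay": 0, "az": 0, "gripper": 0.5},
  {"x": 0, "y": 0, "z": 0, "ax": 0, "ay": 0, "az": 0, "gripper": 0.5},
])

```text
clock: 4.03
position: [0.5243, -0.1224, 0.0893]
ee_rot: [0.612, 0.791, 0.0, -0.0]
ft_force: [0.4, 0.2, -0.2]
grip_width: 0.499
grasp_force: 0.0
```

Emit:
apply_moves([
  {"x": 0, "y": 0, "z": 2, "ax": 0, "ay": 0, "az": 0, "gripper": 0.5},
  {"x": 0, "y": 0, "z": 0, "ax": 0, "ay": 0, "az": 0, "gripper": 0.5},
  {"x": 0, "y": 0, "z": 0, "ax": 0, "ay": 0, "az": 0, "gripper": 0.5},
])

```text
clock: 4.28
position: [0.5249, -0.1237, 0.0888]
ee_rot: [0.613, 0.79, 0.0, 0.001]
ft_force: [-5.1, -2.3, 16.7]
grip_width: 0.499
grasp_force: 8.4
```

Emit:
apply_moves([
  {"x": 0, "y": 0, "z": 1, "ax": 0, "ay": 0, "az": 0, "gripper": 0.5},
  {"x": 0, "y": 0, "z": 0, "ax": 0, "ay": 0, "az": 0, "gripper": 0.5},
  {"x": 0, "y": 0, "z": 0, "ax": 0, "ay": 0, "az": 0, "gripper": 0.5},
])

```text
clock: 4.53
position: [0.5251, -0.1244, 0.0886]
ee_rot: [0.613, 0.79, 0.0, 0.001]
ft_force: [-8.4, -3.9, 26.3]
grip_width: 0.499
grasp_force: 12.7
```

Emit:
apply_moves([
  {"x": 3, "y": 0, "z": -1, "ax": 0, "ay": 0, "az": 0, "gripper": 0.5},
  {"x": 5, "y": 0, "z": 0, "ax": 0, "ay": 0, "az": 0, "gripper": 0.5},
  {"x": 5, "y": 0, "z": 0, "ax": 0, "ay": 0, "az": 0, "gripper": 0.5},
  {"x": 5, "y": 0, "z": 0, "ax": 0, "ay": 0, "az": 0, "gripper": 0.5},
  {"x": 0, "y": 0, "z": 0, "ax": 0, "ay": 0, "az": 0, "gripper": 0.5},
])

```text
clock: 4.95
position: [0.5198, -0.1056, 0.089]
ee_rot: [0.613, 0.79, 0.0, 0.0]
ft_force: [-9.3, -1.4, 21.5]
grip_width: 0.499
grasp_force: 11.1
```

```bash
python3 meas.py
```

```text
tcp along -56.0 across 0.3 z 89.0 [-9.3 -1.4 21.5] 4.95
wrist tin along -54.8 yaw 0.11 across 0.5 (n11) band 52.4 yaw -0.04  to go 107.2
```

Emit:
apply_moves([
  {"x": 5, "y": -1, "z": 0, "ax": 0, "ay": 0, "az": 0, "gripper": 0.5},
  {"x": 8, "y": 0, "z": 0, "ax": 0, "ay": 0, "az": 0, "gripper": 0.5},
  {"x": 10, "y": 0, "z": -2, "ax": 0, "ay": 0, "az": 0, "gripper": 0.5},
  {"x": 5, "y": 0, "z": -10, "ax": 0, "ay": 0, "az": 0, "gripper": 0.5},
  {"x": 0, "y": 0, "z": -12, "ax": 0, "ay": 0, "az": 0, "gripper": 0.5},
])

```text
clock: 5.42
position: [0.5111, -0.077, 0.1115]
ee_rot: [0.612, 0.791, -0.0, -0.001]
ft_force: [-0.0, -0.5, 0.5]
grip_width: 0.499
grasp_force: 0.0
```

```bash
python3 meas.py; python3 meas.py
```

```text
tcp along -26.2 across -1.0 z 111.5 [-0.  -0.5  0.5] 5.42
wrist tin along -34.6 yaw 0.76 across 0.0 (n12) band 52.3 yaw 0.05  to go 86.9
tcp along -27.7 across 0.4 z 114.3 [ 1.1 -0.4  1.8] 5.47
wrist tin along -31.5 yaw -1.01 across -0.1 (n13) band 52.4 yaw -0.05  to go 83.9
```

Emit:
apply_moves([
  {"x": 0, "y": 0, "z": 0, "ax": 0, "ay": 0, "az": 0, "gripper": 0.5},
  {"x": 0, "y": 0, "z": 0, "ax": 0, "ay": 0, "az": 0, "gripper": 0.5},
  {"x": 0, "y": 0, "z": 0, "ax": 0, "ay": 0, "az": 0, "gripper": 0.5},
  {"x": 0, "y": 0, "z": 0, "ax": 0, "ay": 0, "az": 0, "gripper": 0.5},
  {"x": 0, "y": 0, "z": 0, "ax": 0, "ay": 0, "az": 0, "gripper": 0.5},
])

```text
clock: 5.93
position: [0.5116, -0.0783, 0.111]
ee_rot: [0.613, 0.79, -0.0, -0.0]
ft_force: [0.7, 0.5, 0.3]
grip_width: 0.5
grasp_force: 0.0
```

```bash
python3 meas.py; python3 meas.py
```

```text
tcp along -27.6 across -0.8 z 111.0 [0.7 0.5 0.3] 5.93
wrist tin along -19.0 yaw 0.33 across -0.5 (n20) band 52.6 yaw -0.06  to go 71.5
tcp along -27.6 across -0.8 z 111.0 [-1.4  0.4  0.6] 5.98
wrist tin along -18.6 yaw 0.37 across -0.5 (n20) band 52.6 yaw -0.09  to go 71.2
```

Emit:
apply_moves([
  {"x": 0, "y": 1, "z": 12, "ax": 0, "ay": 0, "az": 0, "gripper": 0.5},
  {"x": 0, "y": 0, "z": 9, "ax": 0, "ay": 0, "az": 0, "gripper": 0.5},
  {"x": 0, "y": 0, "z": 1, "ax": 0, "ay": 0, "az": 0, "gripper": 0.5},
  {"x": 0, "y": 0, "z": 1, "ax": 0, "ay": 0, "az": 0, "gripper": 0.5},
  {"x": 0, "y": 0, "z": 0, "ax": 0, "ay": 0, "az": 0, "gripper": 0.5},
])

```text
clock: 6.45
position: [0.5134, -0.0788, 0.0889]
ee_rot: [0.613, 0.79, 0.0, 0.0]
ft_force: [-4.7, -2.3, 18.2]
grip_width: 0.499
grasp_force: 8.9
```

```bash
python3 meas.py
```

```text
tcp along -28.5 across 0.8 z 88.9 [-4.7 -2.3 18.2] 6.45
wrist tin along -17.8 yaw 0.28 across -0.8 (n16) band 52.5 yaw -0.03  to go 70.3
```

Emit:
apply_moves([
  {"x": 3, "y": 0, "z": 0, "ax": 0, "ay": 0, "az": 0, "gripper": 0.5},
  {"x": 5, "y": -1, "z": 0, "ax": 0, "ay": 0, "az": 0, "gripper": 0.5},
  {"x": 6, "y": 0, "z": 0, "ax": 0, "ay": 0, "az": 0, "gripper": 0.5},
  {"x": 6, "y": 0, "z": 0, "ax": 0, "ay": 0, "az": 0, "gripper": 0.5},
  {"x": 7, "y": 0, "z": 0, "ax": 0, "ay": 0, "az": 0, "gripper": 0.5},
])

```text
clock: 6.92
position: [0.5058, -0.0525, 0.0889]
ee_rot: [0.613, 0.79, 0.0, 0.001]
ft_force: [-4.6, -1.4, 17.7]
grip_width: 0.497
grasp_force: 9.1
```

Emit:
apply_moves([
  {"x": 8, "y": 0, "z": 0, "ax": 0, "ay": 0, "az": 0, "gripper": 0.5},
  {"x": 8, "y": 0, "z": -3, "ax": 0, "ay": 0, "az": 0, "gripper": 0.5},
  {"x": 5, "y": 0, "z": -10, "ax": 0, "ay": 0, "az": 0, "gripper": 0.5},
  {"x": 0, "y": 0, "z": -10, "ax": 0, "ay": 0, "az": 0, "gripper": 0.5},
])

```text
clock: 7.25
position: [0.499, -0.0306, 0.1111]
ee_rot: [0.612, 0.791, -0.001, -0.001]
ft_force: [-0.1, -0.8, 0.7]
grip_width: 0.499
grasp_force: 0.0
```

Emit:
apply_moves([
  {"x": 0, "y": 0, "z": 0, "ax": 0, "ay": 0, "az": 0, "gripper": 0.5},
  {"x": 0, "y": 0, "z": 0, "ax": 0, "ay": 0, "az": 0, "gripper": 0.5},
  {"x": 0, "y": 0, "z": 0, "ax": 0, "ay": 0, "az": 0, "gripper": 0.5},
  {"x": 0, "y": 0, "z": 0, "ax": 0, "ay": 0, "az": 0, "gripper": 0.5},
  {"x": 0, "y": 0, "z": 0, "ax": 0, "ay": 0, "az": 0, "gripper": 0.5},
])

```text
clock: 7.67
position: [0.4996, -0.0319, 0.1109]
ee_rot: [0.613, 0.79, -0.0, -0.0]
ft_force: [-0.3, -0.6, -0.3]
grip_width: 0.501
grasp_force: 0.0
```

```bash
python3 meas.py; python3 meas.py
```

```text
tcp along 20.3 across -0.9 z 110.9 [-0.3 -0.6 -0.3] 7.67
wrist tin along 15.6 yaw 1.78 across -1.6 (n12) band 52.9 yaw 0.67  to go 37.4
tcp along 20.3 across -0.8 z 111.0 [-0.5 -0.4  0.5] 7.72
wrist tin along 15.6 yaw 1.96 across -1.6 (n12) band 52.9 yaw 0.58  to go 37.3
```

Emit:
apply_moves([
  {"x": -15, "y": 1, "z": 0, "ax": 0, "ay": 0, "az": 0, "gripper": 0.5},
  {"x": 0, "y": 0, "z": 11, "ax": 0, "ay": 0, "az": 0, "gripper": 0.5},
  {"x": 0, "y": 0, "z": 10, "ax": 0, "ay": 0, "az": 0, "gripper": 0.5},
  {"x": 0, "y": 0, "z": 2, "ax": 0, "ay": 0, "az": 0, "gripper": 0.5},
  {"x": 0, "y": 0, "z": 0, "ax": 0, "ay": 0, "az": 0, "gripper": 0.5},
])

```text
clock: 8.18
position: [0.5049, -0.0465, 0.0887]
ee_rot: [0.613, 0.79, -0.0, 0.0]
ft_force: [-4.5, -3.3, 19.4]
grip_width: 0.497
grasp_force: 10.0
```

Emit:
apply_moves([
  {"x": 2, "y": 0, "z": 0, "ax": 0, "ay": 0, "az": 0, "gripper": 0.5},
  {"x": 4, "y": -1, "z": 0, "ax": 0, "ay": 0, "az": 0, "gripper": 0.5},
  {"x": 4, "y": 0, "z": 0, "ax": 0, "ay": 0, "az": 0, "gripper": 0.5},
  {"x": 4, "y": 0, "z": 0, "ax": 0, "ay": 0, "az": 0, "gripper": 0.5},
  {"x": 4, "y": 0, "z": 0, "ax": 0, "ay": 0, "az": 0, "gripper": 0.5},
])

```text
clock: 8.6
position: [0.4996, -0.0284, 0.0889]
ee_rot: [0.613, 0.79, 0.001, 0.0]
ft_force: [-5.8, -1.9, 22.5]
grip_width: 0.5
grasp_force: 11.0
```

Emit:
apply_moves([
  {"x": 4, "y": 0, "z": 0, "ax": 0, "ay": 0, "az": 0, "gripper": 0.5},
  {"x": 4, "y": 0, "z": 0, "ax": 0, "ay": 0, "az": 0, "gripper": 0.5},
  {"x": 4, "y": 0, "z": 0, "ax": 0, "ay": 0, "az": 0, "gripper": 0.5},
  {"x": 4, "y": 0, "z": 0, "ax": 0, "ay": 0, "az": 0, "gripper": 0.5},
  {"x": 1, "y": 0, "z": 0, "ax": 0, "ay": 0, "az": 0, "gripper": 0.5},
])

```text
clock: 9.02
position: [0.4949, -0.0115, 0.0888]
ee_rot: [0.612, 0.791, 0.0, -0.0]
ft_force: [-6.0, -1.4, 22.2]
grip_width: 0.501
grasp_force: 11.0
```

```bash
python3 meas.py
```

```text
tcp along 41.3 across -0.2 z 88.8 [-6.  -1.4 22.2] 9.02
wrist tin along 33.7 yaw 0.24 across -2.2 (n13) band 61.2 yaw 0.70  to go 27.5
```

Emit:
apply_moves([
  {"x": 0, "y": 0, "z": -2, "ax": 0, "ay": 0, "az": 0, "gripper": 0.5},
  {"x": 0, "y": 0, "z": -10, "ax": 0, "ay": 0, "az": 0, "gripper": 0.5},
  {"x": -8, "y": 0, "z": -30, "ax": 0, "ay": 0, "az": 0, "gripper": 0.5},
  {"x": -8, "y": 1, "z": -30, "ax": 0, "ay": 0, "az": 0, "gripper": 0.5},
  {"x": 0, "y": 0, "z": 0, "ax": 0, "ay": 0, "az": 0, "gripper": 0.5},
])

```text
clock: 9.48
position: [0.5023, -0.0288, 0.1649]
ee_rot: [0.613, 0.79, 0.002, 0.002]
ft_force: [1.0, -0.2, -0.2]
grip_width: 0.497
grasp_force: 0.0
```

```bash
python3 meas.py; python3 meas.py; python3 - <<'E'
import pickle
from h import *
save("w3.png",pickle.load(open("wrist_last.pkl","rb"))["color"])
E
```

```text
tcp along 22.7 across 2.6 z 164.9 [ 1.  -0.2 -0.2] 9.48
wrist tin along 32.9 yaw 1.57 across -2.5 (n20) band nan yaw nan  to go nan
tcp along 23.8 across 1.9 z 162.6 [ 0.2  0.3 -0.5] 9.53
wrist tin along 32.9 yaw 1.61 across -2.5 (n20) band nan yaw nan  to go nan
```

View pics/w3.png

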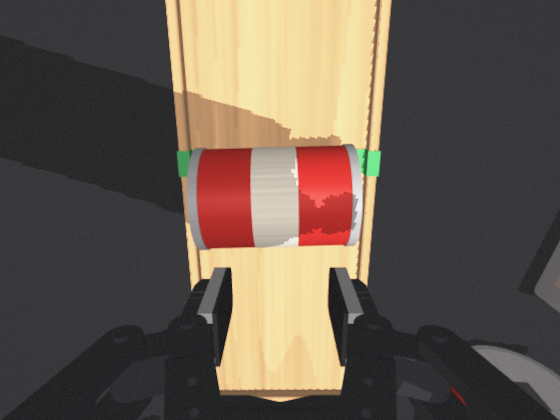

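The wrist view shows the tin at (275,197), just short of the band ends at (184,163) and (369,163). It is skewed about 1.3°, right end ahead, and I'll correct that during the next stroke with the fingers spread wider.

Emit:
apply_moves([
  {"x": 0, "y": -2, "z": 30, "ax": 0, "ay": 0, "az": -1.5, "gripper": 0.2},
  {"x": 0, "y": -2, "z": 25, "ax": 0, "ay": 0, "az": 0, "gripper": 0.2},
  {"x": 0, "y": 0, "z": 14, "ax": 0, "ay": 0, "az": 0, "gripper": 0.2},
  {"x": 0, "y": 0, "z": 2, "ax": 0, "ay": 0, "az": 0, "gripper": 0.2},
  {"x": 0, "y": 0, "z": 0, "ax": 0, "ay": 0, "az": 0, "gripper": 0.2},
])

```text
clock: 10.0
position: [0.4947, -0.0284, 0.0879]
ee_rot: [0.602, 0.799, -0.001, -0.001]
ft_force: [-0.1, -0.7, 0.3]
grip_width: 0.799
grasp_force: 0.0
```

Emit:
apply_moves([
  {"x": 0, "y": 0, "z": 2, "ax": 0, "ay": 0, "az": 0, "gripper": 0.2},
  {"x": 0, "y": 0, "z": 1, "ax": 0, "ay": 0, "az": 0, "gripper": 0.2},
  {"x": 0, "y": 0, "z": 0, "ax": 0, "ay": 0, "az": 0, "gripper": 0.2},
  {"x": 0, "y": 0, "z": 0, "ax": 0, "ay": 0, "az": 0, "gripper": 0.2},
])

```text
clock: 10.33
position: [0.4963, -0.0285, 0.0868]
ee_rot: [0.602, 0.798, 0.0, 0.0]
ft_force: [0.7, 0.8, 0.5]
grip_width: 0.8
grasp_force: 0.0
```

Emit:
apply_moves([
  {"x": 0, "y": 0, "z": 2, "ax": 0, "ay": 0, "az": 0, "gripper": 0.2},
  {"x": 0, "y": 0, "z": 0, "ax": 0, "ay": 0, "az": 0, "gripper": 0.2},
  {"x": 0, "y": 0, "z": 0, "ax": 0, "ay": 0, "az": 0, "gripper": 0.2},
])

```text
clock: 10.58
position: [0.4959, -0.0286, 0.0843]
ee_rot: [0.602, 0.798, 0.0, -0.0]
ft_force: [-0.1, -0.1, 0.3]
grip_width: 0.802
grasp_force: 0.0
```

Emit:
apply_moves([
  {"x": 0, "y": 0, "z": 1.5, "ax": 0, "ay": 0, "az": 0, "gripper": 0.2},
  {"x": 0, "y": 0, "z": 0, "ax": 0, "ay": 0, "az": 0, "gripper": 0.2},
  {"x": 0, "y": 0, "z": 0, "ax": 0, "ay": 0, "az": 0, "gripper": 0.2},
])

```text
clock: 10.83
position: [0.4963, -0.029, 0.0836]
ee_rot: [0.602, 0.798, 0.0, 0.0]
ft_force: [-3.5, -1.4, 11.7]
grip_width: 0.801
grasp_force: 5.5
```

Emit:
apply_moves([
  {"x": 2, "y": 0, "z": 0.5, "ax": 0, "ay": 0, "az": 0.3, "gripper": 0.2},
  {"x": 4, "y": 0, "z": 0, "ax": 0, "ay": 0, "az": 0.4, "gripper": 0.2},
  {"x": 4, "y": -1, "z": 0, "ax": 0, "ay": 0, "az": 0.4, "gripper": 0.2},
  {"x": 4, "y": 0, "z": 0, "ax": 0, "ay": 0, "az": 0.4, "gripper": 0.2},
  {"x": 4, "y": 0, "z": 0, "ax": 0, "ay": 0, "az": 0.4, "gripper": 0.2},
])

```text
clock: 11.25
position: [0.4916, -0.0114, 0.0837]
ee_rot: [0.615, 0.788, 0.001, 0.001]
ft_force: [-1.5, -1.3, 14.9]
grip_width: 0.799
grasp_force: 6.8
```

Emit:
apply_moves([
  {"x": 4, "y": 0, "z": 0, "ax": 0, "ay": 0, "az": 0.3, "gripper": 0.2},
  {"x": 4, "y": 0, "z": 0, "ax": 0, "ay": 0, "az": 0.3, "gripper": 0.2},
  {"x": 4, "y": 0, "z": 0, "ax": 0, "ay": 0, "az": 0, "gripper": 0.2},
  {"x": 2, "y": 0, "z": 0, "ax": 0, "ay": 0, "az": 0, "gripper": 0.2},
  {"x": 0, "y": 0, "z": 0, "ax": 0, "ay": 0, "az": 0, "gripper": 0.2},
])

```text
clock: 11.67
position: [0.4879, 0.0026, 0.0836]
ee_rot: [0.619, 0.785, 0.001, 0.0]
ft_force: [-2.8, -0.3, 14.8]
grip_width: 0.8
grasp_force: 7.4
```

```bash
python3 meas.py
```

```text
tcp along 56.7 across -3.5 z 83.6 [-2.8 -0.3 14.8] 11.67
wrist tin along 49.8 yaw 0.43 across -1.2 (n18) band nan yaw nan  to go nan
```

Emit:
apply_moves([
  {"x": 0, "y": 0, "z": -2, "ax": 0, "ay": 0, "az": 0, "gripper": 0.2},
  {"x": 0, "y": 0, "z": -10, "ax": 0, "ay": 0, "az": 0, "gripper": 0.2},
  {"x": -8, "y": 0, "z": -30, "ax": 0, "ay": 0, "az": 0, "gripper": 0.2},
  {"x": -8, "y": 1, "z": -36, "ax": 0, "ay": 0, "az": 0, "gripper": 0.2},
  {"x": 0, "y": 0, "z": 0, "ax": 0, "ay": 0, "az": 0, "gripper": 0.2},
])

```text
clock: 12.13
position: [0.4949, -0.015, 0.1665]
ee_rot: [0.62, 0.784, 0.003, 0.003]
ft_force: [0.2, 0.2, 1.0]
grip_width: 0.798
grasp_force: 0.0
```

Emit:
apply_moves([
  {"x": 0, "y": 0, "z": 0, "ax": 0, "ay": 0, "az": 0, "gripper": 0.2},
  {"x": 0, "y": 0, "z": 0, "ax": 0, "ay": 0, "az": 0, "gripper": 0.2},
])

```text
clock: 12.3
position: [0.4915, -0.0131, 0.1604]
ee_rot: [0.619, 0.785, 0.0, -0.0]
ft_force: [-0.6, 0.3, 0.1]
grip_width: 0.802
grasp_force: 0.0
```

```bash
python3 meas.py; python3 - <<'E'
import pickle
from meas import *
c=pickle.load(open("wrist_last.pkl","rb"))
im=c["color"].astype(int);g=(im[...,1]-im[...,0]>40)&(im[...,1]-im[...,2]>20)
ys,xs=np.where(g)
for s in (-1,1):
    q=np.array([ray(c,(x,y),.016) for x,y in zip(xs,ys)])-C
    k=(s*(q@A)>.069)&(s*(q@A)<.079)&(abs(q@L-.05)<.03);w=q[k]@L;print(s,k.sum(),np.percentile(w,[2,98]).round(4) if k.any() else 0, "mid",(np.percentile(w,2)+np.percentile(w,98))/2 if k.any() else 0)
save("w4.png",c["color"])
E
```

```text
tcp along 40.6 across -4.0 z 160.4 [-0.6  0.3  0.1] 12.3
wrist tin along 49.6 yaw 0.45 across -1.6 (n20) band nan yaw nan  to go nan
-1 216 [0.0433 0.062 ] mid 0.052658051668705075
1 305 [0.0431 0.0618] mid 0.05240939574410916
```

View pics/w4.png

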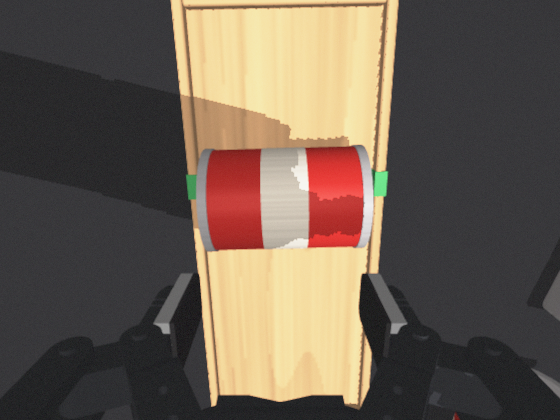

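The wrist view shows the tin at (284,198), nearly over the band ends at (192,187) and (381,184), about 3 mm short and 0.5° skewed. One short stroke remains.

Emit:
apply_moves([
  {"x": 6, "y": 1, "z": 36, "ax": 0, "ay": 0, "az": -0.5, "gripper": 0.2},
  {"x": 0, "y": 0, "z": 30, "ax": 0, "ay": 0, "az": 0, "gripper": 0.2},
  {"x": 0, "y": 0, "z": 8, "ax": 0, "ay": 0, "az": 0, "gripper": 0.2},
  {"x": 0, "y": 0, "z": 2, "ax": 0, "ay": 0, "az": 0, "gripper": 0.2},
  {"x": 0, "y": 0, "z": 1.5, "ax": 0, "ay": 0, "az": 0, "gripper": 0.2},
])

```text
clock: 12.77
position: [0.49, -0.0082, 0.0834]
ee_rot: [0.616, 0.788, -0.002, -0.001]
ft_force: [-19.4, -4.9, 41.1]
grip_width: 0.803
grasp_force: 20.7
```

Emit:
apply_moves([
  {"x": 0, "y": 0, "z": 0, "ax": 0, "ay": 0, "az": 0, "gripper": 0.2},
  {"x": 0, "y": 0, "z": 0, "ax": 0, "ay": 0, "az": 0, "gripper": 0.2},
])

```text
clock: 12.93
position: [0.4899, -0.0083, 0.0836]
ee_rot: [0.616, 0.787, -0.001, -0.001]
ft_force: [-12.5, -4.5, 22.8]
grip_width: 0.801
grasp_force: 11.4
```

```bash
python3 meas.py
```

```text
tcp along 45.6 across -4.3 z 83.6 [-12.5  -4.5  22.8] 12.93
wrist tin along 48.8 yaw -0.52 across -1.0 (n18) band nan yaw nan  to go nan
```

Emit:
apply_moves([
  {"x": 2, "y": -1, "z": -0.5, "ax": 0, "ay": 0, "az": 0, "gripper": 0.2},
  {"x": 2.5, "y": 0, "z": 0, "ax": 0, "ay": 0, "az": 0, "gripper": 0.2},
  {"x": 2, "y": 0, "z": 0, "ax": 0, "ay": 0, "az": 0, "gripper": 0.2},
  {"x": 0, "y": 0, "z": 0, "ax": 0, "ay": 0, "az": 0, "gripper": 0.2},
  {"x": 0, "y": 0, "z": 0, "ax": 0, "ay": 0, "az": 0, "gripper": 0.2},
])

```text
clock: 13.4
position: [0.4878, -0.0015, 0.0837]
ee_rot: [0.616, 0.788, -0.001, -0.001]
ft_force: [-6.1, -1.6, 11.2]
grip_width: 0.796
grasp_force: 5.8
```

```bash
python3 meas.py
```

```text
tcp along 52.7 across -4.6 z 83.7 [-6.1 -1.6 11.2] 13.4
wrist tin along 52.1 yaw 0.70 across -1.0 (n19) band nan yaw nan  to go nan
```

Emit:
apply_moves([
  {"x": 0, "y": 0, "z": -2, "ax": 0, "ay": 0, "az": 0, "gripper": 0.2},
  {"x": 0, "y": 0, "z": -10, "ax": 0, "ay": 0, "az": 0, "gripper": 0.2},
  {"x": 0, "y": 0, "z": -30, "ax": 0, "ay": 0, "az": 0, "gripper": 0.2},
  {"x": -8, "y": 0, "z": -36, "ax": 0, "ay": 0, "az": 0, "gripper": 0.2},
  {"x": -4, "y": 0, "z": -36, "ax": 0, "ay": 0, "az": 0, "gripper": 0.2},
])

```text
clock: 13.87
position: [0.4909, -0.0137, 0.199]
ee_rot: [0.616, 0.788, -0.001, -0.0]
ft_force: [1.6, 0.1, 0.8]
grip_width: 0.798
grasp_force: 0.0
```

Emit:
apply_moves([
  {"x": 0, "y": 0, "z": -36, "ax": 0, "ay": 0, "az": 0, "gripper": 0.2},
  {"x": 0, "y": 0, "z": 0, "ax": 0, "ay": 0, "az": 0, "gripper": 0.2},
  {"x": 0, "y": 0, "z": 0, "ax": 0, "ay": 0, "az": 0, "gripper": 0.2},
  {"x": 0, "y": 0, "z": 0, "ax": 0, "ay": 0, "az": 0, "gripper": 0.2},
])

```text
clock: 14.2
position: [0.4913, -0.0127, 0.2334]
ee_rot: [0.616, 0.788, 0.0, -0.0]
ft_force: [-1.1, 0.2, -0.3]
grip_width: 0.801
grasp_force: 0.0
```

```bash
python3 meas.py; python3 - <<'E'
import pickle
from meas import *
c=pickle.load(open("wrist_last.pkl","rb"))
im=c["color"].astype(int);g=(im[...,1]-im[...,0]>40)&(im[...,1]-im[...,2]>20)
ys,xs=np.where(g)
q=np.array([ray(c,(x,y),.016) for x,y in zip(xs,ys)])-C
for s in (-1,1):
    k=(s*(q@A)>.069)&(s*(q@A)<.079)&(abs(q@L-.05)<.03);w=q[k]@L;print(s,k.sum(),np.percentile(w,[2,98]).round(4))
save("w5.png",c["color"])
E
```

```text
tcp along 41.0 across -4.1 z 233.4 [-1.1  0.2 -0.3] 14.2
wrist tin along 51.9 yaw 0.56 across -1.6 (n20) band nan yaw nan  to go nan
-1 189 [0.0436 0.0615]
1 205 [0.0432 0.0621]
```

View pics/w5.png

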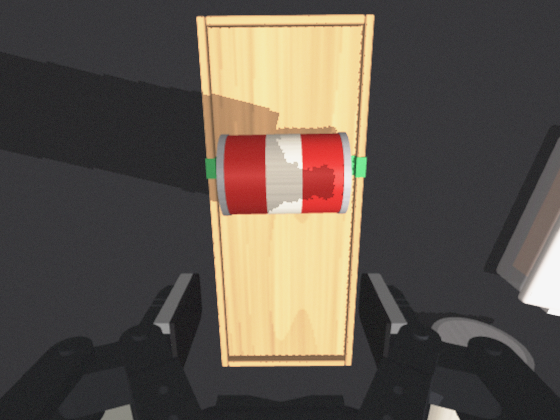

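The wrist view shows the tin at (284,174) between the band ends at (211,168) and (361,167). It measures 0.7 mm from the band's middle and 0.5° off square, lying still with the gripper clear.

```bash
python3 -c "
from workcell import *
print(hand_in())"
```

```text
the job is handed in; nothing more can be done
None
```

I rolled the middle-sized tin to the green band by its top and handed the job in at about 14 s; the last look had it lying still 0.7 mm from the band's middle and 0.5° off square, and the arm never went near the mug, jar or lunch box.

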